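Clear dried clay scraps off the wedging board

ROBOT

A 7-joint arm with a two-finger parallel gripper is mounted at the origin on the work surface. World frame = base frame: x ahead of the robot, y to its left, z up, the work surface at z = 0. Lengths are in m, angles in degrees, forces in N, time in s.
With the tool pointing down it reaches from about 0.425 to 0.875 m from the base axis. Payload 4.7 kg.
Tool frame: the origin (TCP) lies midway between the tips of the shut fingers; the grasp point (between the pads) lies 19 mm behind it; z points along the fingers, y is the line along which they close (so a half turn about z gives the same grasp; the last joint's range is limited). The gripper opens to 87 mm and grips with 3 to 60 N. Pads are 19 mm wide; open, the fingers measure 117 mm over their backs; the gripper's body (75 mm by 190 mm) begins 51 mm behind the grasp point.
Start: joints at [74.777, 18.392, -4.016, 83.108, 1.295, 78.541, -3.26], TCP at [0.179, -0.625, 0.223] pointing down, gripper open.
Joint ranges: [-163.93, 163.93], [-17.29, 119.83], [-79.2, 71.16], [3.27, 140.29], [-89.18, 269.18], [5.43, 117.66], [-154.24, 154.24]. Speed limits (degrees/s): [147.25, 147.25, 180, 180, 180, 180, 180].

INTERFACE

Orientations are given as [roll, pitch, yaw] about the fixed x, y, z axes, in that order (R = Rz(yaw) Ry(pitch) Rx(roll)).
In Python, from cell import env, viewer, boxes_of, masks_of gives the robot as it stands. The module is installed in compiled form; this text tells all that it offers.
- The arm moves only by the tool apply_moves, never from a script. Its argument "moves" is a list of rows, each a list of 7 numbers: the shift along the tool's x, y, z scaled (see below), then the turn, a rotation vector about the tool's x, y, z scaled (see below), then the opening, from 0 (shut) to 1 (fully open). A call has 1 to 20 rows; each row is the pose to reach, as a shift and turn from the pose commanded when the call began, along the tool's axes at that moment; what a row does not reach only later rows make up. The controller multiplies each number of a shift by 0.2 m and each number of a turn by 1.5 rad. A row lasts 1/10 s, in which the tool goes at most 50 mm and 8.59 degrees, less where a joint would pass 70% of its speed; a pose out of reach is approached as far as the arm can. A call with a number of a shift or a turn outside -1 to 1 is refused whole. A call with a gripper value outside its range is refused whole. The fingers move at their own pace and stop on an object; "grip_force" is the grip in N (left out, the last holds). Time passes only in rows, so rows that repeat a pose let the fingers close. It gives the time, the measured TCP pose, the force, the opening and the grip force at its end, in the units of the state.
- env.get_obs(): the state, without advancing time (a new reading comes with each control period).
- viewer.read_camera(name): name is "scene" or "side" or "wrist"; returns the picture (400x640x3 uint8, red, green, blue); there is no depth.
- viewer.get_calibration(name): a dict with "fov_y" (degrees; the focal length in pixels is half the picture's height over the tangent of half this angle, whatever the lens; pixels are square), "cx", "cy" (the principal point, pixels), "position" and "orientation" of the camera in the world. Camera axes: x right, y up, looking along -z (the intrinsics and any distortion apply to the point x, -y, -z); pixel columns grow to the right and rows downward; lengths in m; the calibration is good to about 2 mm. A picture is of the moment at which its call begins: read the wrist's pose just before it. get_calibration takes no time and is no camera call; for the wrist camera it gives the pose at the moment of the call.
- env.sign_off(): hands the job in; it is judged then, once.
Trained networks look in the newest picture that a camera, given by its name, has taken for a name from the list of things; names that differ only in an ending like _2 or _b are one class to them, and where a whole thing is asked for, a point or a joint stands for the part that bears it (a point fixed in the world has none). Each returns a list of dicts, best first, with "conf" (0 to 1); they miss things now and then, are a little off and sometimes report something else, mostly with a low value. They report only what shows in the picture. A call takes as long as a camera call.
- boxes_of(camera, target): "location" ([column, row] in pixels, amid what is visible of it).
- masks_of(camera, target): "pixels" (400x640 bool, what is visible of it) and "location" ([column, row] in pixels, amid what is visible of it).
The state is a dict: "time_s": time; "qpos": joint angles; "joint_velocities": joint speeds; "effort": joint torques, N m; "tool_pos": TCP position; "tool_rot": TCP orientation; "force": force on the tool from outside, world axes, zero at the start; "wrist_torque": the same for the moment, N m; "grip_width": finger opening in m; "grasp_force": force on a finger pad.
Only numpy, scipy, OpenCV 4.12 (cv2) and the standard library are available. Lean on these libraries where they do the work, as an engineer would, in place of code of your own. Each camera call takes 0.05 s, during which the arm holds its last target. There are 200 camera calls.

TASK

Clear the wedging board: get the big flat clay offcut that lies snugly in the closed end and the three clay crumbs into the blue scrap tub at the board's open edge. The offcut is brittle and there is no room to get behind or beside it, so it has to be dragged out by pressing gently on its uneven top. Leave the mug, the beaker and the bowl standing where they are.

Things in the scene. Friction and masses are not known exactly. Their poses are not given: they have to be found in the camera images.
- board: Fixed board, white plaster in a light wooden frame, 215 x 175 mm. Origin: on the table under the middle of its open short edge; x points level out over that edge to the tub, z up. Smooth plaster top 100 mm above the table, x -200 to 0, y -72.5 to 72.5 mm. Rims 15 mm thick, 24 mm above the plaster, close the end x = -200 (inner face) and both long sides; none at x = 0.
- tub: Blue open scrap tub, fixed, close to the board's open edge: 160 mm (x, away from the board) by 230 mm (y), 92 mm high (rim 8 mm below the plaster), walls 5 mm. Axes as the board's; origin: centre of its underside, on the table.
- slab_mid (a point): Bone-dry clay offcut, light brown, 80 (x) by 122 mm (y), corners notched, uneven: 12 to 20 mm thick from place to place; 240 g (varies). Flat on the plaster, 1 to 4 mm from the end rim, 4 to 19 from the sides, axes as the board's. Point: its middle, 7 mm above its flat underside. Friction on plaster 0.4, less than on fingertips: 8 to 15 N down drags it. Cracks above 40 N: touch it slowly, 10 mm/s.
- lump0_mid (a point): chunky crumb of dry, light-brown clay, 36 x 30 x 26 mm (its own x, y, z at the start), 40 g, lying loose on the board in front of the slab. This point is its middle, 13 mm above its underside.
- lump1_mid (a point): chunky crumb of dry, light-brown clay, 32 x 34 x 30 mm (its own x, y, z at the start), 45 g, lying loose on the board in front of the slab. This point is its middle, 15 mm above its underside.
- lump2_mid (a point): chunky crumb of dry, light-brown clay, 38 x 26 x 24 mm (its own x, y, z at the start), 50 g, lying loose on the board in front of the slab. This point is its middle, 12 mm above its underside.
- mug: Bystander: brown raw-clay mug, 76 mm across, 95 mm high, with a handle, beside the board's long side on the table. Origin: centre of its underside.
- beaker: Bystander: brown raw-clay beaker without handle, 74 mm across, 100 mm high, on the table behind the board's closed end. Origin: centre of its underside.
- bowl: Bystander: teal bowl, 92 mm across, 50 mm high, on the table beside the same long side, nearer the tub. Origin: centre of its underside.

How it is judged (in metres and radians):
On the way:
1. the flat offcut is clear of the closed end of the board (x of slab_mid in the frame of board above -0.135 m), for 0.1 s.
At the end, for the whole second after the job is handed in: The flat offcut and all three crumbs lie at rest (below 0.03 m/s) in the tub: the middle of each is within the tub's outline and below its rim (x of slab_mid in the frame of tub between -0.08 and 0.08 m and y of slab_mid in the frame of tub between -0.115 and 0.115 m and z of slab_mid in the frame of tub between 0 and 0.092 m and linear speed of each of slab, lump0, lump1, lump2 below 0.03 m/s and x of lump0_mid in the frame of tub between -0.08 and 0.08 m and y of lump0_mid in the frame of tub between -0.115 and 0.115 m and z of lump0_mid in the frame of tub between 0 and 0.092 m and x of lump1_mid in the frame of tub between -0.08 and 0.08 m and y of lump1_mid in the frame of tub between -0.115 and 0.115 m and z of lump1_mid in the frame of tub between 0 and 0.092 m and x of lump2_mid in the frame of tub between -0.08 and 0.08 m and y of lump2_mid in the frame of tub between -0.115 and 0.115 m and z of lump2_mid in the frame of tub between 0 and 0.092 m); the robot touches nothing.
It fails at once if the brittle offcut is pushed or pressed with more than 40 N (contact force between any of the fingers, the arm and slab above 40 N).
It fails at once if the mug, the beaker or the bowl is moved by more than 30 mm or tipped (distance of any of mug, beaker, bowl from where it was at the start of the episode above 0.03 m or angle between any of mug, beaker, bowl's own z axis and vertical above 0.3 rad).
It also fails if it takes over 58 s, if anything falls off the work surface, if the arm or the gripper's body presses on something with over 40 N, if the wrist force passes 120 N, or if a joint passes its speed limit or range.

## Working session

There is one attempt and no reset: what is moved stays moved. The work goes in short steps, Python scripts to look and compute and a tool call to move; the robot and the scene stay as the last step left them, time stands still between calls to the robot, and variables do not carry over. Pictures are saved under pics/ and viewed, at most 10 in all, crops included, and the job is handed in when it is done.

Besides the shell and the picture viewer there is one more tool, called as name(argument=value, ...), one argument or row to a line, values as JSON. apply_moves: Moves the arm, as the interface text tells. Shifts and turns lie within -1 to 1; 1 stands for 0.2 m of shift or 1.5 rad of turn. Its arguments: {"type":"object","properties":{"moves":{"type":"array","items":{"type":"array","items":{"type":"number","minimum":-1,"maximum":1}}},"grip_force":{"type":"number"}},"required":["moves"]}

```bash
mkdir -p pics; cat > h.py <<'E'
import numpy as np, cv2
from cell import env, viewer, boxes_of, masks_of
from scipy.spatial.transform import Rotation as R
def cal(n):
    c=viewer.get_calibration(n); return c
def Rm(c):
    o=np.array(c["orientation"],float)
    return o if o.shape==(3,3) else R.from_euler('xyz',o,degrees=True).as_matrix()
def ray(c,p):
    f=200/np.tan(np.radians(c["fov_y"])/2)
    d=np.array([(p[0]-c["cx"])/f,-(p[1]-c["cy"])/f,-1.])
    return np.array(c["position"]),Rm(c)@d
def atz(c,p,z):
    o,d=ray(c,p); return o+d*(z-o[2])/d[2]
def proj(c,P):
    f=200/np.tan(np.radians(c["fov_y"])/2)
    q=Rm(c).T@(np.array(P)-np.array(c["position"]))
    return np.array([c["cx"]+f*q[0]/-q[2], c["cy"]-f*q[1]/-q[2]])
def tri(obs):
    A=np.zeros((3,3));b=np.zeros(3)
    for c,p in obs:
        o,d=ray(c,p);d/=np.linalg.norm(d);M=np.eye(3)-np.outer(d,d);A+=M;b+=M@o
    x=np.linalg.solve(A,b)
    return x,[np.round(proj(c,x)-p,1) for c,p in obs]
E
python3 - <<'E'
from h import *
for n in ("scene","side","wrist"):
    c=cal(n); print(n,c)
    im=viewer.read_camera(n); cv2.imwrite(f"pics/{n}0.png",im[:,:,::-1])
    for t in ("board","tub","slab_mid","lump0_mid","lump1_mid","lump2_mid","mug","beaker","bowl"):
        print(t,[(np.round(b["location"]).tolist(),round(b["conf"],2)) for b in boxes_of(n,t)[:4]])
o=env.get_obs(); print({k:np.round(v,3).tolist() for k,v in o.items()})
E
```

```text
scene {'fov_y': 43.03605687428936, 'cx': 315.13330520616375, 'cy': 195.66708280947972, 'position': array([1.09404269, 0.31642594, 0.80250489]), 'orientation': array([ 38.33417603,  -0.21094879, 113.09653482])}
board [([320.0, 192.0], 0.72), ([353.0, 189.0], 0.49)]
tub [([239.0, 152.0], 0.82)]
slab_mid [([355.0, 192.0], 0.7)]
lump0_mid [([334.0, 155.0], 0.64), ([415.0, 244.0], 0.55)]
lump1_mid [([304.0, 158.0], 0.88)]
lump2_mid [([287.0, 174.0], 0.6), ([309.0, 267.0], 0.47)]
mug [([308.0, 264.0], 0.57)]
beaker [([412.0, 242.0], 0.86)]
bowl [([252.0, 240.0], 0.69), ([302.0, 159.0], 0.35)]
side {'fov_y': 43.22229541754659, 'cx': 321.7119884620749, 'cy': 200.31754786454906, 'position': array([0.50657719, 0.74917572, 0.88247541]), 'orientation': array([ 3.95252284e+01,  1.23261115e-01, -1.73810063e+02])}
board []
tub [([374.0, 144.0], 0.68)]
slab_mid [([330.0, 217.0], 0.89)]
lump0_mid [([368.0, 195.0], 0.81)]
lump1_mid [([352.0, 177.0], 0.66)]
lump2_mid [([329.0, 167.0], 0.55)]
mug [([266.0, 221.0], 0.83)]
beaker [([305.0, 287.0], 0.94)]
bowl [([280.0, 181.0], 0.59)]
wrist {'fov_y': 59.17992078886224, 'cx': 318.1015807283896, 'cy': 201.32621713435202, 'position': array([ 0.24113383, -0.60700148,  0.38437178]), 'orientation': array([-1.39075260e+01,  2.26021931e-03, -7.39616269e+01])}
board []
tub []
slab_mid []
lump0_mid []
lump1_mid []
lump2_mid []
mug []
beaker []
bowl []
{'time_s': 1.5, 'qpos': [74.775, 18.394, -4.017, 83.108, 1.293, 78.54, -3.259], 'joint_velocities': [0.047, -0.009, -0.032, 0.084, -0.015, 0.066, -0.023], 'effort': [-0.0, -49.11, -0.403, -31.277, -0.064, 0.034, 0.0], 'tool_pos': [0.18, -0.625, 0.223], 'tool_rot': [179.998, 0.0, 16.036], 'force': [0.838, -0.656, -0.027], 'wrist_torque': [0.018, -0.006, -0.035], 'grasp_force': 0.0, 'grip_width': 0.087}
```

```bash
python3 - <<'E'
from h import *
a=cv2.imread("pics/scene0.png");b=cv2.imread("pics/side0.png")
cv2.imwrite("pics/s_c.png",cv2.resize(a[110:310,170:470],(800,533),interpolation=cv2.INTER_CUBIC))
cv2.imwrite("pics/d_c.png",cv2.resize(b[110:335,200:500],(800,600),interpolation=cv2.INTER_CUBIC))
S,D=cal("scene"),cal("side")
for n,p,q in (("slab",(355,192),(330,217)),("l0",(334,155),(368,195)),("l1",(304,158),(352,177)),("l2",(287,174),(329,167)),("mug",(308,264),(266,221)),("beaker",(412,242),(305,287)),("bowl",(252,240),(280,181)),("tub",(239,152),(374,144))):
    x,r=tri([(S,p),(D,q)]);print(n,x.round(3),r)
E
```

```text
slab [0.557 0.164 0.117] [array([-0.8, -1.4]), array([-0.8,  1.2])]
l0 [0.487 0.097 0.113] [array([-0.5, -1.1]), array([-0.6,  1. ])]
l1 [0.521 0.053 0.117] [array([0. , 0.1]), array([ 0. , -0.1])]
l2 [0.571 0.041 0.124] [array([-0.8, -1.5]), array([-0.7,  1.3])]
mug [0.69  0.135 0.053] [array([0.4, 0.7]), array([ 0.4, -0.5])]
beaker [0.588 0.286 0.067] [array([0.8, 1.3]), array([ 0.8, -1.1])]
bowl [0.68  0.021 0.049] [array([-0.2, -0.3]), array([-0.2,  0.3])]
tub [ 0.482 -0.118  0.036] [array([-2.1, -4.5]), array([-2.1,  3.8])]
```

View pics/s_c.png

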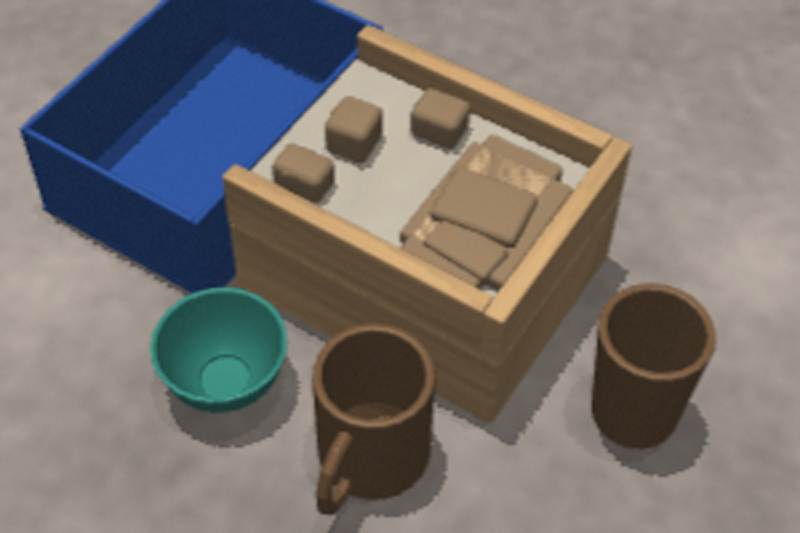

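View pics/d_c.png

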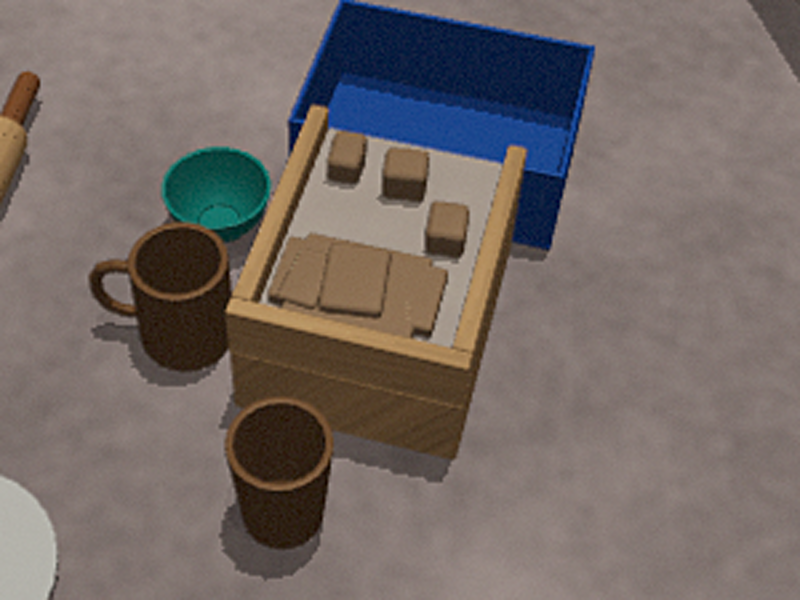

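```bash
cat > board.py <<'E'
from h import *
def fit():
    from scipy.optimize import least_squares
    S,D=cal("scene"),cal("side")
    loc=np.array([[-.215,-.0875],[-.215,.0875],[0,.0875],[0,-.0875]])
    # order: back -y? decided by fit of both handednesses
    ps=np.array([[406.3,165.5],[353.8,229.3],[255.5,173],[305.8,120.5]])
    pd=np.array([[375.5,245.8],[285.5,224.4],[316,150.5],[396.9,165.5]])
    def P(v): 
        c,s=np.cos(v[2]),np.sin(v[2]); return np.c_[v[0]+c*loc[:,0]-s*loc[:,1],v[1]+s*loc[:,0]+c*loc[:,1],np.full(4,.124)]
    def f(v): return np.concatenate([np.r_[proj(S,p)-a,proj(D,p)-b] for p,a,b in zip(P(v),ps,pd)])
    r=least_squares(f,[.5,0,-1.8]); return r.x,f(r.x)
E
python3 - <<'E'
from board import *
v,r=fit(); print(v[:2],np.degrees(v[2])); print(r.reshape(-1,4).round(1))
c,s=np.cos(v[2]),np.sin(v[2])
for n,p in dict(slab=(.557,.164),l0=(.487,.097),l1=(.521,.053),l2=(.571,.041),mug=(.69,.135),beaker=(.588,.286),bowl=(.68,.021),tub=(.482,-.118)).items():
    d=np.array(p)-v[:2]; print(n,np.round([c*d[0]+s*d[1],-s*d[0]+c*d[1]],3))
E
```

```text
[0.51453151 0.00151754] -100.4869771387723
[[-0.6 -2.  -0.4  2.6]
 [ 2.1  1.2 -1.9  1.8]
 [-4.6  1.5  1.3 -2.2]
 [ 0.9 -2.8  1.4 -0.1]]
slab [-0.167  0.012]
l0 [-0.089 -0.044]
l1 [-0.052 -0.003]
l2 [-0.049  0.048]
mug [-0.163  0.148]
beaker [-0.293  0.02 ]
bowl [-0.049  0.159]
tub [ 0.123 -0.01 ]
```

apply_moves(
  moves=[
    [0.86, -0.92, -0.13, 0, 0, 0, 1],
    [0.86, -0.92, -0.13, 0, 0, 0, 1],
    [0.86, -0.92, -0.13, 0, 0, 0, 1],
    [0.86, -0.92, -0.13, 0, 0, 0, 1],
    [0.86, -0.92, -0.13, 0, 0, 0, 1],
    [0.86, -0.92, -0.13, 0, 0, 0, 1],
  ],
)

```text
time_s: 2.1
tool_pos: [0.2988, -0.3946, 0.2501]
tool_rot: [179.9, -0.1, 16.6]
force: [-0.6, 0.3, -0.0]
grip_width: 0.087
grasp_force: 0.0
```

apply_moves(
  moves=[
    [0.86, -0.92, -0.13, 0, 0, 0, 1],
    [0.86, -0.92, -0.13, 0, 0, 0, 1],
    [0.86, -0.92, -0.13, 0, 0, 0, 1],
    [0.86, -0.92, -0.13, 0, 0, 0, 1],
    [0.86, -0.92, -0.13, 0, 0, 0, 1],
    [0.86, -0.92, -0.13, 0, 0, 0, 1],
  ],
)

```text
time_s: 2.7
tool_pos: [0.4119, -0.1697, 0.276]
tool_rot: [180.0, -0.2, 16.7]
force: [-0.0, -0.3, 0.5]
grip_width: 0.0872
grasp_force: 0.0
```

apply_moves(
  moves=[
    [0.86, -0.92, -0.13, 0, 0, -0.739, 1],
    [0.86, -0.92, -0.13, 0, 0, -0.739, 1],
    [0.86, -0.92, -0.13, 0, 0, -0.739, 1],
    [0.86, -0.92, -0.13, 0, 0, -0.739, 1],
    [0.86, -0.92, -0.13, 0, 0, -0.739, 1],
    [0.86, -0.92, -0.13, 0, 0, -0.739, 1],
    [0.86, -0.92, -0.13, 0, 0, -0.739, 1],
    [0.86, -0.92, -0.13, 0, 0, -0.739, 1],
    [0.86, -0.92, -0.13, 0, 0, -0.739, 1],
  ],
)

```text
time_s: 3.6
tool_pos: [0.5232, 0.0475, 0.3004]
tool_rot: [-180.0, 0.0, 79.5]
force: [0.4, 0.7, -0.0]
grip_width: 0.0873
grasp_force: 0.0
```

```bash
python3 - <<'E'
from h import *
im=viewer.read_camera("wrist"); c=cal("wrist"); cv2.imwrite("pics/w1.png",im[:,:,::-1])
import pickle; pickle.dump(c,open("w1.pkl","wb")); print(c)
for t in ("slab_mid","lump0_mid","lump1_mid","lump2_mid"):
    print(t,[(np.round(b["location"]).tolist(),round(b["conf"],2)) for b in boxes_of("wrist",t)[:3]])
E
```

```text
{'fov_y': 59.17992078886224, 'cx': 318.1015807283896, 'cy': 201.32621713435202, 'position': array([0.53409179, 0.11139504, 0.4621976 ]), 'orientation': array([-1.39094030e+01,  1.81857072e-03, -1.05760443e+01])}
slab_mid [([328.0, 60.0], 0.85)]
lump0_mid [([272.0, 137.0], 0.8), ([316.0, 181.0], 0.34), ([364.0, 189.0], 0.31)]
lump1_mid [([318.0, 183.0], 0.68), ([313.0, 128.0], 0.24)]
lump2_mid [([365.0, 188.0], 0.65)]
```

View pics/w1.png

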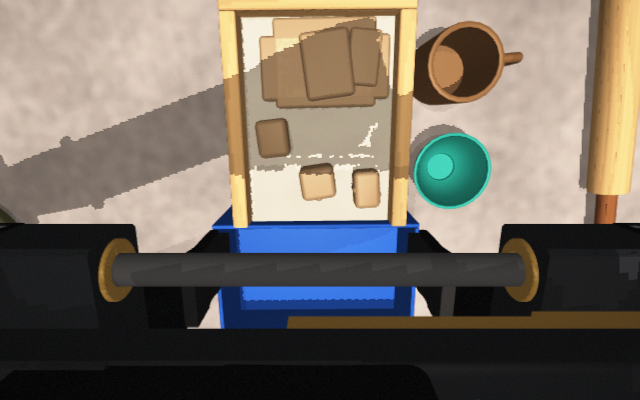

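```bash
cat >> h.py <<'E'
import pickle
V=[.51453,.00152,np.radians(-100.487)]
def w2b(p):
    c,s=np.cos(V[2]),np.sin(V[2]); d=np.array(p[:2])-V[:2]; return np.array([c*d[0]+s*d[1],-s*d[0]+c*d[1]])
def b2w(p):
    c,s=np.cos(V[2]),np.sin(V[2]); return np.array([V[0]+c*p[0]-s*p[1],V[1]+s*p[0]+c*p[1]])
E
python3 - <<'E'
from h import *
c=pickle.load(open("w1.pkl","rb"))
def sh(n,p,z): print(n,(w2b(atz(c,p,z))*1000).round(1))
for n,p,z in (("rimL in top",(240,12),.124),("rimL in bottom",(244,222),.124),("rimL out bot",(230,222),.124),("rimR in top",(395,12),.124),("rimR in bot",(393,222),.124),("rimR out bot",(408,222),.124),("backrim in",(318,11),.124),("plaster front L",(251,222),.1),("plaster front R",(387,222),.1),("plast back L",(244,16),.1),
 ("slab back",(320,18),.113),("slab front",(320,107),.113),("slab L",(261,70),.113),("slab R",(389,70),.113),
 ("tileM tl",(301,32),.12),("tileM tr",(345,27),.12),("tileM bl",(308,100),.12),("tileM br",(354,93),.12),
 ("l0",(272,137),.118),("l0 TL",(256,121),.126),("l0 BR",(290,156),.126),("l0 TR",(287,119),.126),("l0 BL",(260,158),.126),
 ("l1 TL",(300,169),.13),("l1 TR",(332,164),.13),("l1 BL",(304,200),.13),("l1 BR",(335,195),.13),
 ("l2 TL",(354,170),.124),("l2 TR",(378,169),.124),("l2 BL",(355,207),.124),("l2 BR",(380,207),.124)): sh(n,p,z)
S,D=cal("scene"),cal("side")
for n,p,q,w in (("slab",(355,192),(330,217),(328,60)),("l0",(334,155),(368,195),(272,137)),("l1",(304,158),(352,177),(318,183)),("l2",(287,174),(329,167),(365,188))):
    x,r=tri([(S,p),(D,q),(c,w)]); print(n,x.round(3),w2b(x).round(3),r)
E
```

```text
rimL in top [-198.2  -68.8]
rimL in bottom [ -6.6 -75.3]
rimL out bot [ -6.6 -89.4]
rimR in top [-198.    66.5]
rimR in bot [-6.4 74.2]
rimR out bot [-6.3 89.3]
backrim in [-198.9   -0.7]
plaster front L [  0.9 -73.1]
plaster front R [ 1.1 73.1]
plast back L [-201.   -70.1]
slab back [-196.     1.1]
slab front [-118.2    1.1]
slab L [-151.7  -54.1]
slab R [-151.5   65.6]
tileM tl [-182.9  -16. ]
tileM tr [-186.9   23.3]
tileM bl [-124.4  -10.2]
tileM br [-130.6   32.6]
l0 [-90.3 -45.2]
l0 TL [-105.5  -58.6]
l0 BR [-72.9 -27.6]
l0 TR [-107.2  -29.7]
l0 BL [-71.  -56.3]
l1 TL [-61.  -18.1]
l1 TR [-65.7  12.3]
l1 BL [-30.7 -14.6]
l1 BR [-35.6  15.5]
l2 TL [-59.   33.9]
l2 TR [-60.   57.1]
l2 BL [-22.   35.7]
l2 BR [-21.9  60.6]
slab [0.554 0.16  0.112] [-0.163  0.01 ] [array([-2.4, -1.4]), array([0.9, 1.5]), array([ 1.9, -3.4])]
l0 [0.487 0.098 0.113] [-0.09  -0.045] [array([-0.3, -1.3]), array([-0.3,  1.1]), array([1.2, 0.4])]
l1 [0.521 0.049 0.114] [-0.048 -0.002] [array([-1.7,  0.2]), array([ 0.4, -0.6]), array([-1.5, -3.5])]
l2 [0.569 0.036 0.119] [-0.044  0.047] [array([-2.4, -1.7]), array([0.8, 1.2]), array([ 1.5, -3.5])]
```

apply_moves(
  moves=[
    [0.175, 0.115, 0.8, 0, 0, 0, 0.37],
    [0.175, 0.115, 0.8, 0, 0, 0, 0.37],
    [0.175, 0.115, 0.8, 0, 0, 0, 0.37],
    [0.175, 0.115, 0.8, 0, 0, 0, 0.37],
    [0.175, 0.115, 0.8, 0, 0, 0, 0.37],
    [0.175, 0.115, 0.9, 0, 0, 0, 0.37],
    [0.175, 0.115, 0.965, 0, 0, 0, 0.37],
    [0.175, 0.115, 0.965, 0, 0, 0, 0.37],
  ],
)

```text
time_s: 4.65
tool_pos: [0.5517, 0.0777, 0.1077]
tool_rot: [-180.0, 0.0, 79.5]
force: [0.6, 0.1, 0.1]
grip_width: 0.0349
grasp_force: 0.0
```

```bash
python3 - <<'E'
from h import *
o=env.get_obs(); print(o["tool_pos"],w2b(o["tool_pos"]),o["grip_width"],o["force"])
E
```

```text
[0.5517278  0.07774767 0.10768366] [-0.08172485  0.02270207] 0.034921668787606296 [0.55502741 0.10528127 0.13731823]
```

apply_moves(
  moves=[
    [-0.05, 0, 0, 0, 0, 0, 0.37],
    [-0.1, 0, 0, 0, 0, 0, 0.37],
    [-0.15, 0, 0, 0, 0, 0, 0.37],
    [-0.2, 0, 0, 0, 0, 0, 0.37],
    [-0.25, 0, 0, 0, 0, 0, 0.37],
    [-0.3, 0, 0, 0, 0, 0, 0.37],
    [-0.35, 0, 0, 0, 0, 0, 0.37],
    [-0.4, 0, 0, 0, 0, 0, 0.37],
    [-0.45, 0, 0, 0, 0, 0, 0.37],
    [-0.52, 0, 0, 0, 0, 0, 0.37],
    [-0.52, 0, 0, 0, 0, 0, 0.37],
    [-0.52, 0, -0.25, 0, 0, 0, 0],
    [-0.52, 0, -0.5, 0, 0, 0, 0],
    [-0.3, 0, -0.5, 0, 0, 0, 0],
    [-0.1, -0.05, -0.5, 0, 0, 0, 0],
    [0.15, -0.085, -0.5, 0, 0, 0, 0],
    [0.38, -0.085, -0.5, 0, 0, 0, 0],
    [0.38, -0.085, -0.5, 0, 0, 0, 0],
  ],
)

```text
time_s: 6.45
tool_pos: [0.5474, 0.1661, 0.2081]
tool_rot: [-180.0, -0.4, 80.3]
force: [0.3, -0.7, 0.1]
grip_width: 0.0004
grasp_force: 0.0
```

```bash
python3 - <<'E'
from h import *
o=env.get_obs(); print(o["tool_pos"],w2b(o["tool_pos"]),o["grip_width"],o["force"])
a=viewer.read_camera("side"); cv2.imwrite("pics/d2.png",cv2.resize(a[90:335,200:500,::-1],None,fx=2.4,fy=2.4,interpolation=cv2.INTER_CUBIC))
E
```

```text
[0.54741608 0.16612764 0.20811521] [-0.16784375  0.00237612] 0.00042570149951996316 [ 0.3237249  -0.72710149  0.07954653]
```

View pics/d2.png

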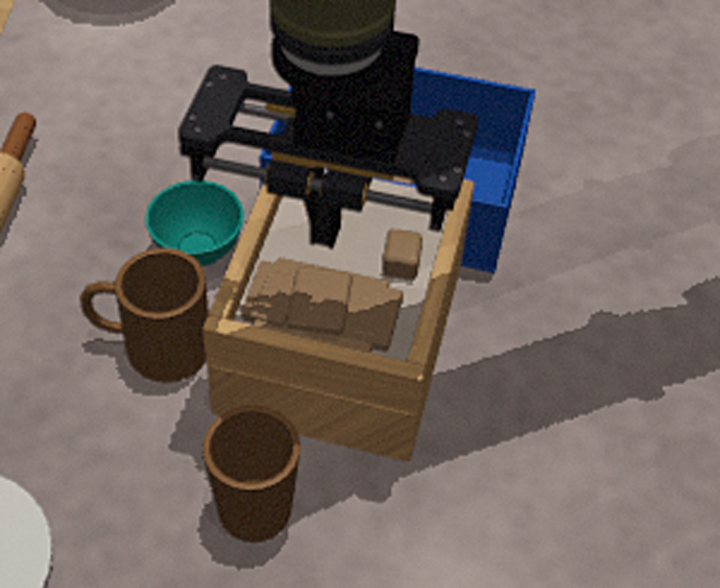

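apply_moves(
  moves=[
    [0, 0, 0.1, 0, 0, 0, 0],
    [0, 0, 0.2, 0, 0, 0, 0],
    [0, 0, 0.3, 0, 0, 0, 0],
    [0, 0, 0.36, 0, 0, 0, 0],
    [0, 0, 0.4, 0, 0, 0, 0],
    [0, 0, 0.405, 0, 0, 0, 0],
  ],
  grip_force=20,
)

```text
time_s: 7.1
tool_pos: [0.5487, 0.1556, 0.1258]
tool_rot: [-179.9, 0.0, 79.5]
force: [0.1, 0.5, 0.3]
grip_width: 0.0007
grasp_force: 0.0
```

```bash
python3 - <<'E'
from h import *
o=env.get_obs(); print(o["tool_pos"],w2b(o["tool_pos"]),o["tool_rot"],o["grip_width"],o["force"])
E
```

```text
[0.54869751 0.15563536 0.12577758] [-0.15775997  0.00554587] [-1.79931346e+02  3.73879893e-02  7.95032972e+01] 0.0006814621305606564 [0.13183185 0.54360772 0.27707588]
```

apply_moves(
  moves=[
    [0, 0, 0.005, 0, 0, 0, 0],
    [0, 0, 0.01, 0, 0, 0, 0],
    [0, 0, 0.015, 0, 0, 0, 0],
    [0, 0, 0.02, 0, 0, 0, 0],
  ],
)

```text
time_s: 7.5
tool_pos: [0.5493, 0.1565, 0.1229]
tool_rot: [180.0, -0.0, 79.5]
force: [-0.3, -0.4, 0.0]
grip_width: 0.0002
grasp_force: 0.0
```

apply_moves(
  moves=[
    [0, 0, 0.005, 0, 0, 0, 0],
    [0, 0, 0.01, 0, 0, 0, 0],
  ],
)

```text
time_s: 7.7
tool_pos: [0.549, 0.1564, 0.1205]
tool_rot: [180.0, 0.0, 79.5]
force: [0.2, 0.4, 0.8]
grip_width: 0.0003
grasp_force: 0.0
```

apply_moves(
  moves=[
    [0, 0, 0.005, 0, 0, 0, 0],
  ],
)

```text
time_s: 7.8
tool_pos: [0.5491, 0.1564, 0.1204]
tool_rot: [180.0, 0.0, 79.5]
force: [-3.2, -2.1, 12.1]
grip_width: 0.0006
grasp_force: 5.8
```

apply_moves(
  moves=[
    [0, 0, 0.005, 0, 0, 0, 0],
  ],
)

```text
time_s: 7.9
tool_pos: [0.5491, 0.1564, 0.1204]
tool_rot: [180.0, 0.1, 79.5]
force: [-6.4, -2.4, 17.3]
grip_width: 0.0
grasp_force: 8.7
```

apply_moves(
  moves=[
    [-0.005, 0, -0.0015, 0, 0, 0, 0],
    [-0.01, 0, -0.0015, 0, 0, 0, 0],
    [-0.015, 0, -0.0015, 0, 0, 0, 0],
    [-0.025, 0, -0.0015, 0, 0, 0, 0],
  ],
)

```text
time_s: 8.3
tool_pos: [0.549, 0.1543, 0.1205]
tool_rot: [179.9, -0.2, 79.6]
force: [0.3, 3.7, 5.4]
grip_width: 0.0004
grasp_force: 2.7
```

```bash
python3 - <<'E'
from h import *
o=env.get_obs(); print(o["tool_pos"],w2b(o["tool_pos"]),o["force"])
a=viewer.read_camera("side")
print(boxes_of("side","slab_mid")[:1], boxes_of("side","lump0_mid")[:2])
E
```

```text
[0.54901221 0.1543149  0.12048552] [-0.15651884  0.00609565] [0.26887344 3.71775907 5.39440364]
[{'location': [331.6, 216.7], 'conf': 0.73}] [{'location': [361.1, 199.5], 'conf': 0.56}, {'location': [372.3, 162.7], 'conf': 0.26}]
```

apply_moves(
  moves=[
    [0, 0, 0.003, 0, 0, 0, 0],
    [0, 0, 0.005, 0, 0, 0, 0],
  ],
)

```text
time_s: 8.65
tool_pos: [0.5491, 0.1539, 0.1204]
tool_rot: [179.9, -0.2, 79.6]
force: [-3.6, 1.1, 13.9]
grip_width: 0.0005
grasp_force: 7.1
```

apply_moves(
  moves=[
    [-0.01, 0, 0.001, 0, 0, 0, 0],
    [-0.02, 0, 0.001, 0, 0, 0, 0],
    [-0.03, 0, 0.001, 0, 0, 0, 0],
    [-0.04, 0, 0.001, 0, 0, 0, 0],
  ],
)

```text
time_s: 9.05
tool_pos: [0.5487, 0.1476, 0.1205]
tool_rot: [179.7, -0.4, 79.7]
force: [1.2, 5.6, 9.2]
grip_width: 0.0006
grasp_force: 4.5
```

apply_moves(
  moves=[
    [0, 0, 0.003, 0, 0, 0, 0],
    [-0.01, 0, 0.004, 0, 0, 0, 0],
    [-0.02, 0, 0.004, 0, 0, 0, 0],
    [-0.03, 0, 0.004, 0, 0, 0, 0],
    [-0.04, 0, 0.004, 0, 0, 0, 0],
    [-0.05, 0, 0.004, 0, 0, 0, 0],
    [-0.06, 0, 0.004, 0, 0, 0, 0],
  ],
)

```text
time_s: 9.75
tool_pos: [0.5474, 0.1367, 0.1204]
tool_rot: [179.6, -0.4, 79.7]
force: [-0.5, 6.3, 10.9]
grip_width: 0.0003
grasp_force: 5.7
```

```bash
python3 - <<'E'
from h import *
o=env.get_obs(); print(o["tool_pos"],w2b(o["tool_pos"]),o["force"])
a=viewer.read_camera("wrist"); cv2.imwrite("pics/w3.png",a[:,:,::-1])
b=viewer.read_camera("side"); cv2.imwrite("pics/d3.png",b[:,:,::-1])
print(boxes_of("side","slab_mid")[:1], boxes_of("side","lump0_mid")[:2])
cv2.imwrite("pics/c3.png",np.vstack([cv2.resize(a[0:220,160:480],(520,300)),cv2.resize(b[150:290,240:440],(520,300))])[:,:,::-1])
E
```

```text
[0.5474044  0.13666092 0.12042171] [-0.13886711  0.00772795] [-0.47305078  6.25104681 10.91350672]
[{'location': [332.4, 212.6], 'conf': 0.93}] [{'location': [366.2, 200.1], 'conf': 0.64}]
```

View pics/c3.png

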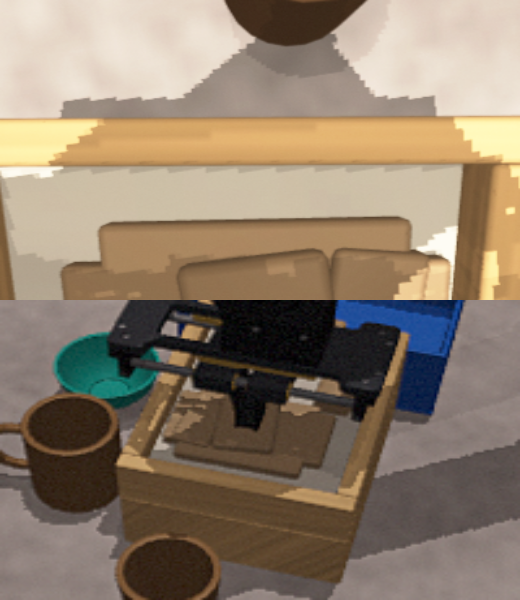

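apply_moves(
  moves=[
    [-0.015, 0, 0.001, 0, 0, 0, 0],
    [-0.03, 0, 0.001, 0, 0, 0, 0],
    [-0.045, 0, 0.001, 0, 0, 0, 0],
    [-0.06, 0, 0.001, 0, 0, 0, 0],
    [-0.075, 0, 0.001, 0, 0, 0, 0],
    [-0.09, 0, 0.001, 0, 0, 0, 0],
    [-0.105, 0, 0.001, 0, 0, 0, 0],
  ],
)

```text
time_s: 10.65
tool_pos: [0.544, 0.1161, 0.1204]
tool_rot: [179.6, -0.4, 79.7]
force: [2.0, 7.6, 11.6]
grip_width: 0.0005
grasp_force: 6.1
```

apply_moves(
  moves=[
    [-0.015, 0, 0.001, 0, 0, 0, 0],
    [-0.03, 0, 0.001, 0, 0, 0, 0],
    [-0.045, 0, 0.001, 0, 0, 0, 0],
    [-0.06, 0, 0.001, 0, 0, 0, 0],
    [-0.075, 0, 0.001, 0, 0, 0, 0],
    [-0.09, 0, 0.001, 0, 0, 0, 0],
    [-0.105, 0, 0.001, 0, 0, 0, 0],
    [-0.12, 0, 0.001, 0, 0, 0, 0],
    [-0.135, 0, 0.001, 0, 0, 0, 0],
    [-0.15, 0, 0.001, 0, 0, 0, 0],
  ],
)

```text
time_s: 11.65
tool_pos: [0.539, 0.0867, 0.1204]
tool_rot: [179.5, -0.4, 79.7]
force: [1.6, 7.5, 12.9]
grip_width: 0.0003
grasp_force: 6.6
```

apply_moves(
  moves=[
    [0, 0, -0.02, 0, 0, 0, 0],
    [0, 0, -0.15, 0, 0, 0, 0],
    [0, 0, -0.4, 0, 0, 0, 0.57],
    [0.2, 0, -0.6, 0, 0, 0, 0.57],
    [0.38, 0, -0.6, 0, 0, 0, 0.57],
    [0.38, 0, -0.6, 0, 0, 0, 0.57],
    [0.38, 0, -0.6, 0, 0, 0, 0.57],
  ],
)

```text
time_s: 12.35
tool_pos: [0.5485, 0.1571, 0.236]
tool_rot: [-179.9, 0.0, 79.7]
force: [0.3, -1.0, -0.7]
grip_width: 0.0324
grasp_force: 0.0
```

```bash
python3 - <<'E'
from h import *
o=env.get_obs(); print(o["tool_pos"],w2b(o["tool_pos"]),o["tool_rot"],o["grip_width"])
a=viewer.read_camera("wrist"); pickle.dump(cal("wrist"),open("w4.pkl","wb"))
b=viewer.read_camera("side")
cv2.imwrite("pics/c4.png",np.hstack([cv2.resize(a,(480,300)),cv2.resize(b[130:290,230:430],(320,300))])[:,:,::-1])
print(boxes_of("side","slab_mid")[:1], boxes_of("side","lump0_mid")[:2])
E
```

```text
[0.54845579 0.15713046 0.23599699] [-0.15918609  0.00503606] [-1.79949077e+02  3.57174277e-02  7.96905434e+01] 0.03235059207190427
[{'location': [338.4, 190.8], 'conf': 0.77}] [{'location': [375.7, 178.4], 'conf': 0.6}]
```

View pics/c4.png

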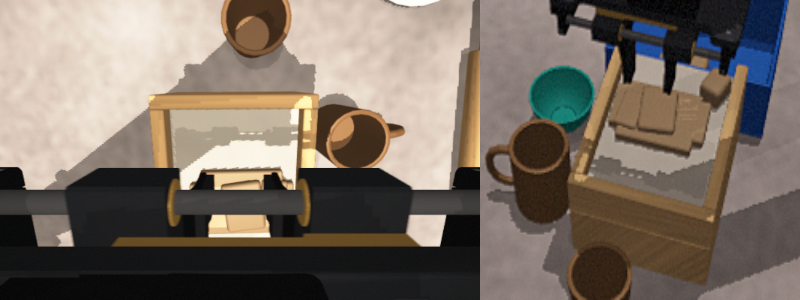

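apply_moves(
  moves=[
    [0, 0, 0.2, 0, 0, 0, 0.57],
    [0, 0, 0.4, 0, 0, 0, 0.57],
    [0, 0, 0.55, 0, 0, 0, 0.57],
    [0, 0, 0.63, 0, 0, 0, 0.57],
    [0, 0, 0.655, 0, 0, 0, 0.57],
    [0, 0, 0.655, 0, 0, 0, 0.57],
    [-0.025, 0, 0.655, 0, 0, 0, 0.57],
    [-0.05, 0, 0.655, 0, 0, 0, 0.57],
    [-0.055, 0, 0.655, 0, 0, 0, 0.57],
  ],
)

```text
time_s: 13.45
tool_pos: [0.5478, 0.1445, 0.1065]
tool_rot: [179.9, 0.0, 79.5]
force: [-0.6, 0.2, 0.2]
grip_width: 0.0494
grasp_force: 0.0
```

```bash
python3 - <<'E'
from h import *
c=pickle.load(open("w4.pkl","rb"))
for p in ((266,228),(320,228),(372,228)): print(w2b(atz(c,p,.112)))
o=env.get_obs(); print(o["tool_pos"],w2b(o["tool_pos"]),o["tool_rot"],o["grip_width"],o["force"])
E
```

```text
[-0.12813778 -0.04001758]
[-0.12819359  0.00592198]
[-0.12824731  0.05014138]
[0.54778361 0.14445018 0.1064601 ] [-0.14659528  0.00668308] [1.79887514e+02 2.87151593e-02 7.94691812e+01] 0.04937383995228064 [-0.56527531  0.20749386  0.21237336]
```

apply_moves(
  moves=[
    [-0.005, 0, 0, 0, 0, 0, 0.57],
    [-0.01, 0, 0, 0, 0, 0, 0.57],
    [-0.015, 0, 0, 0, 0, 0, 0.57],
    [-0.02, 0, 0, 0, 0, 0, 0.57],
    [-0.025, 0, 0, 0, 0, 0, 0.57],
    [-0.03, 0, 0, 0, 0, 0, 0.57],
    [-0.035, 0, 0, 0, 0, 0, 0.57],
    [-0.04, 0, 0, 0, 0, 0, 0.57],
    [-0.045, 0, 0, 0, 0, 0, 0.57],
    [-0.05, 0, 0, 0, 0, 0, 0.57],
    [-0.055, 0, 0, 0, 0, 0, 0.57],
    [-0.06, 0, 0, 0, 0, 0, 0.57],
    [-0.065, 0, 0, 0, 0, 0, 0.57],
    [-0.07, 0, 0, 0, 0, 0, 0.57],
    [-0.08, 0, 0, 0, 0, 0, 0.57],
    [-0.09, 0, 0, 0, 0, 0, 0.57],
    [-0.1, 0, 0, 0, 0, 0, 0.57],
  ],
)

```text
time_s: 15.15
tool_pos: [0.5434, 0.1257, 0.1054]
tool_rot: [180.0, 0.0, 79.5]
force: [-0.1, 0.6, -0.1]
grip_width: 0.0497
grasp_force: 0.8
```

apply_moves(
  moves=[
    [-0.015, 0, 0, 0, 0, 0, 0.57],
    [-0.03, 0, 0, 0, 0, 0, 0.57],
    [-0.045, 0, 0, 0, 0, 0, 0.57],
    [-0.06, 0, 0, 0, 0, 0, 0.57],
    [-0.075, 0, 0, 0, 0, 0, 0.57],
    [-0.09, 0, 0, 0, 0, 0, 0.57],
    [-0.105, 0, 0, 0, 0, 0, 0.57],
    [-0.12, 0, 0, 0, 0, 0, 0.57],
    [-0.135, 0, 0, 0, 0, 0, 0.57],
  ],
)

```text
time_s: 16.05
tool_pos: [0.5384, 0.0991, 0.1054]
tool_rot: [-180.0, 0.0, 79.5]
force: [0.2, 1.2, 0.9]
grip_width: 0.0496
grasp_force: 0.7
```

```bash
python3 - <<'E'
from h import *
o=env.get_obs(); print(o["tool_pos"],w2b(o["tool_pos"]),o["tool_rot"],o["grip_width"],o["force"])
b=viewer.read_camera("side");a=viewer.read_camera("scene")
cv2.imwrite("pics/c5.png",np.hstack([cv2.resize(a[80:240,220:420],(400,320)),cv2.resize(b[120:280,230:430],(400,320))])[:,:,::-1])
print(boxes_of("side","slab_mid")[:1], boxes_of("side","lump0_mid")[:2])
E
```

```text
[0.53842736 0.09910238 0.1054297 ] [-0.100302    0.00573697] [-1.79998693e+02  3.32808987e-03  7.95465891e+01] 0.04959889539662562 [0.1854261  1.20867073 0.88128283]
[{'location': [341.8, 185.9], 'conf': 0.97}] []
```

View pics/c5.png

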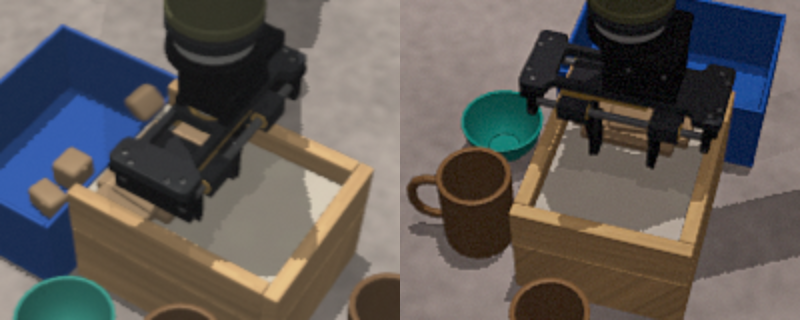

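apply_moves(
  moves=[
    [-0.015, 0, 0, 0, 0, 0, 0.57],
    [-0.03, 0, 0, 0, 0, 0, 0.57],
    [-0.045, 0, 0, 0, 0, 0, 0.57],
    [-0.06, 0, 0, 0, 0, 0, 0.57],
    [-0.075, 0, 0, 0, 0, 0, 0.57],
    [-0.09, 0, 0, 0, 0, 0, 0.57],
    [-0.105, 0, 0, 0, 0, 0, 0.57],
    [-0.12, 0, 0, 0, 0, 0, 0.57],
    [-0.135, 0, 0, 0, 0, 0, 0.57],
    [-0.15, 0, 0, 0, 0, 0, 0.57],
    [-0.165, 0, 0, 0, 0, 0, 0.57],
    [-0.18, 0, 0, 0, 0, 0, 0.57],
    [-0.195, 0, 0, 0, 0, 0, 0.57],
    [-0.21, 0, 0, 0, 0, 0, 0.57],
    [-0.225, 0, 0, 0, 0, 0, 0.57],
  ],
)

```text
time_s: 17.75
tool_pos: [0.5304, 0.0549, 0.1055]
tool_rot: [180.0, -0.0, 79.5]
force: [-0.1, 0.8, -0.2]
grip_width: 0.0497
grasp_force: 0.6
```

apply_moves(
  moves=[
    [-0.015, 0, 0, 0, 0, 0, 0.57],
    [-0.03, 0, 0, 0, 0, 0, 0.57],
    [-0.045, 0, 0, 0, 0, 0, 0.57],
    [-0.06, 0, 0, 0, 0, 0, 0.57],
    [-0.075, 0, 0, 0, 0, 0, 0.57],
    [-0.09, 0, 0, 0, 0, 0, 0.57],
    [-0.105, 0, 0, 0, 0, 0, 0.57],
    [-0.12, 0, 0, 0, 0, 0, 0.57],
  ],
)

```text
time_s: 18.55
tool_pos: [0.5257, 0.0308, 0.1053]
tool_rot: [-180.0, 0.0, 79.5]
force: [-0.9, 0.6, -0.1]
grip_width: 0.0496
grasp_force: 0.0
```

```bash
python3 - <<'E'
from h import *
o=env.get_obs(); print(w2b(o["tool_pos"]),o["tool_rot"],o["grip_width"],o["force"])
b=viewer.read_camera("side");a=viewer.read_camera("scene")
cv2.imwrite("pics/c6.png",np.hstack([cv2.resize(a[80:240,190:390],(400,320)),cv2.resize(b[100:260,240:440],(400,320))])[:,:,::-1])
E
```

```text
[-0.03081796  0.00569545] [-1.79980412e+02  3.31147669e-02  7.95231968e+01] 0.049575795044040034 [-0.89612064  0.57360123 -0.10049169]
```

View pics/c6.png

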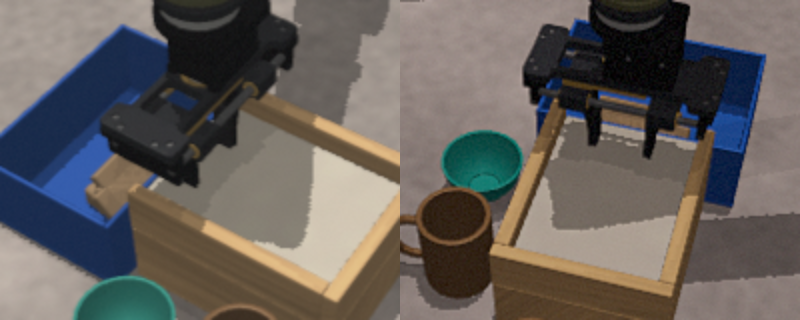

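apply_moves(
  moves=[
    [0.05, 0, 0, 0, 0, 0, 0.57],
    [0.2, 0, -0.2, 0, 0, 0, 0.57],
    [0.4, 0, -0.4, 0, 0, 0, 0.57],
    [0.6, 0, -0.6, 0, 0, 0, 0.57],
    [0.8, 0, -0.9, 0, 0, 0, 0.57],
    [0.9, 0, -0.9, 0, 0, 0, 0.57],
    [0.9, 0, -0.9, 0, 0, 0, 0.57],
  ],
)

```text
time_s: 19.35
tool_pos: [0.5585, 0.2181, 0.2903]
tool_rot: [179.7, -0.5, 80.1]
force: [-0.1, 1.4, 0.7]
grip_width: 0.0496
grasp_force: 0.0
```

```bash
python3 - <<'E'
from h import *
b=viewer.read_camera("side");a=viewer.read_camera("scene")
cv2.imwrite("pics/c7.png",np.hstack([cv2.resize(a[80:240,170:370],(400,320)),cv2.resize(b[80:240,260:460],(400,320))])[:,:,::-1])
S,D=cal("scene"),cal("side")
for t in ("slab_mid","lump0_mid","lump1_mid","lump2_mid","mug","beaker","bowl"):
    p,q=boxes_of("scene",t),boxes_of("side",t)
    print(t,[(b["location"],b["conf"]) for b in p[:2]],[(b["location"],b["conf"]) for b in q[:2]])
    if p and q:
        x,r=tri([(S,p[0]["location"]),(D,q[0]["location"])]); print(x.round(3),w2b(x).round(3),r)
E
```

```text
slab_mid [([255.5, 160.5], 0.74), ([287.0, 142.4], 0.32)] [([280.1, 179.0], 0.55)]
[0.646 0.058 0.174] [-0.079  0.119] [array([19.3, 27. ]), array([  9.8, -24.9])]
lump0_mid [([250.5, 241.6], 0.57), ([285.5, 144.3], 0.49)] []
lump1_mid [([413.0, 244.9], 0.63)] []
lump2_mid [([236.7, 176.6], 0.55)] []
mug [([309.2, 265.0], 0.73)] [([264.7, 219.8], 0.84)]
[0.693 0.137 0.058] [-0.166  0.15 ] [array([-0.1, -0.1]), array([-0.1,  0.1])]
beaker [([412.3, 244.8], 0.96)] [([302.4, 285.7], 0.77)]
[0.594 0.287 0.07 ] [-0.295  0.026] [array([0.3, 0.4]), array([ 0.3, -0.4])]
bowl [([251.5, 241.1], 0.65), ([236.7, 175.7], 0.59)] [([281.1, 181.7], 0.73)]
[0.679 0.018 0.043] [-0.047  0.159] [array([-0.4, -0.7]), array([-0.3,  0.5])]
```

View pics/c7.png

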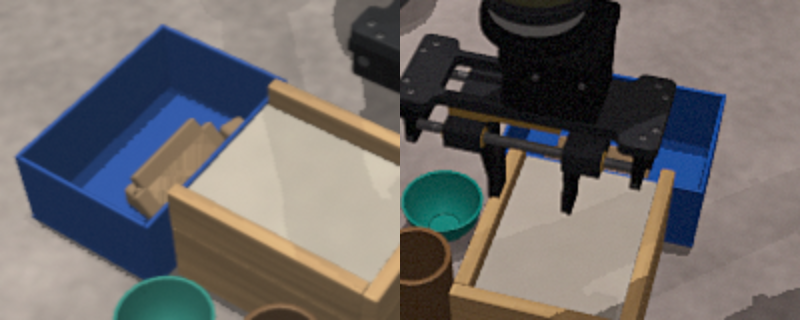

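apply_moves(
  moves=[
    [-0.25, 0, -0.1, 0, 0, 0, 0.57],
    [-0.5, 0, -0.1, 0, 0, 0, 0.57],
    [-0.75, 0, -0.1, 0, 0, 0, 0.57],
    [-1, 0, -0.1, 0, 0, 0, 0.57],
    [-1, 0, -0.1, 0, 0, 0, 0.57],
  ],
)

```text
time_s: 20.65
tool_pos: [0.5217, 0.0028, 0.3053]
tool_rot: [180.0, 0.3, 78.8]
force: [1.1, 0.2, -0.4]
grip_width: 0.0493
grasp_force: 0.0
```

apply_moves(
  moves=[
    [-0.25, 0, 0, 0, 0, 0, 0.57],
    [-0.5, 0, 0, 0, 0, 0, 0.57],
    [-0.75, 0, 0, 0, 0, 0, 0.57],
    [-0.9, 0, 0, 0, 0, 0, 0.57],
    [-0.9, 0, 0, 0, 0, 0, 0.57],
    [-0.9, 0, 0, 0, 0, 0, 0.57],
  ],
)

```text
time_s: 21.25
tool_pos: [0.4898, -0.165, 0.3054]
tool_rot: [-180.0, -0.1, 79.5]
force: [0.4, 1.2, -0.6]
grip_width: 0.0495
grasp_force: 0.0
```

```bash
python3 - <<'E'
from h import *
o=env.get_obs(); print(o["tool_pos"],w2b(o["tool_pos"]))
w=viewer.read_camera("wrist"); W=cal("wrist");pickle.dump(W,open("w8.pkl","wb"))
b=viewer.read_camera("side");a=viewer.read_camera("scene")
cv2.imwrite("pics/c8.png",np.hstack([cv2.resize(w,(480,300)),cv2.resize(a[100:200,170:290],(320,300))])[:,:,::-1])
for n in ("scene","side","wrist"):
  for t in ("slab_mid","lump0_mid","lump1_mid","lump2_mid"):
    print(n,t,[(b["location"],round(b["conf"],2)) for b in boxes_of(n,t)[:3]])
E
```

```text
[ 0.48981566 -0.16496263  0.30535117] [0.16820006 0.00600039]
scene slab_mid [([254.8, 161.0], 0.58)]
scene lump0_mid [([289.2, 139.8], 0.45)]
scene lump1_mid []
scene lump2_mid [([237.6, 176.5], 0.4)]
side slab_mid [([356.3, 156.4], 0.94)]
side lump0_mid []
side lump1_mid []
side lump2_mid [([304.1, 287.3], 0.62)]
wrist slab_mid [([321.3, 62.3], 0.65)]
wrist lump0_mid [([249.6, 58.7], 0.61)]
wrist lump1_mid [([307.5, 97.9], 0.66)]
wrist lump2_mid [([345.1, 97.4], 0.86)]
```

View pics/c8.png

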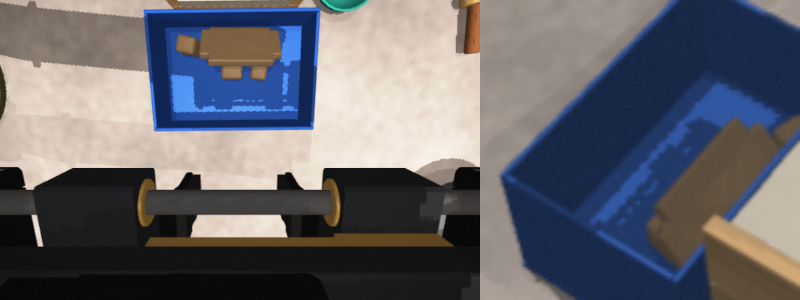

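```bash
python3 - <<'E'
from h import *
W=pickle.load(open("w8.pkl","rb"))
x,r=tri([(cal("scene"),(254.8,161)),(cal("side"),(356.3,156.4)),(W,(321.3,62.3))]); print(x,w2b(x),r)
for p in ((320,16),(320,170),(197,20),(427,20)): print(w2b(atz(W,p,.092)))
for p in ((249.6,58.7),(307.5,97.9),(345.1,97.4)): print(w2b(atz(W,p,.02)))
if x[2]<.085: print(env.sign_off())
E
```

```text
[ 0.51784991 -0.05142073  0.06631862] [0.05145216 0.01290032] [array([ 1.7, -2.3]), array([-0.4,  1.5]), array([4.3, 3.3])]
[0.00938052 0.00665823]
[0.16017129 0.00718933]
[ 0.01320519 -0.11311759]
[0.01269462 0.11088931]
[ 0.03805061 -0.07657927]
[ 0.08267309 -0.00794013]
[0.08198478 0.03791325]
the job is handed in; nothing more can be done
None
```

I handed the job in at about 22 s with the offcut and all three crumbs inside the scrap tub. The offcut rests tilted there, with its middle about 66 mm up, below the 92 mm rim. The highest force reading on the tool was about 18 N, and the mug, beaker and bowl were still in place. The hand-in returned no verdict.

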